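Marker back to its tray

ROBOT

A 7-joint arm with a two-finger parallel gripper is mounted at the origin on a cart in front of the work surface, level with it; the furniture and walls round the work are solid. World frame = base frame: x ahead of the robot, y to its left, z up, the work surface at z = 0. Lengths are in m, angles in rad, forces in N, time in s.
With the tool pointing down it reaches from about 0.4 to 0.925 m from the base axis. Payload 5.6 kg.
Tool frame: the origin (TCP) lies on the centre line of the jaws, within the pads' length; the fingertips stand 17 mm ahead of it and the grasp point (between the pads) lies 2 mm behind it; z points along the fingers, y is the line along which they close (so a half turn about z gives the same grasp; the last joint's range is limited). The gripper opens to 85 mm and grips with 20 to 120 N. Pads are 22 mm wide; open, the fingers measure 114 mm over their backs; the gripper's body (76 mm by 85 mm) begins 54 mm behind the grasp point. The pads swing forward as they close: fully open they stand 13 mm farther back than shut.
Start: joints at [1.162, 0.468, -0.012, 1.603, 0.006, 1.071, -0.056], TCP at [0.232, -0.607, 0.248] pointing down, gripper open.
Joint ranges: [-2.53, 2.53], [-0.31, 2.02], [-1.57, 1.55], [0.28, 2.44], [-1.29, 4.43], [0.15, 1.84], [-2.92, 2.92]. Speed limits (rad/s): [2.57, 2.57, 3.14, 3.14, 3.14, 3.14, 3.14].

INTERFACE

Orientations are given as [roll, pitch, yaw] about the fixed x, y, z axes, in that order (R = Rz(yaw) Ry(pitch) Rx(roll)).
In Python, from station import * gives the robot as it stands.
- The arm moves only by the shell command python3 -m handwheel 'ROWS' [FORCE]. ROWS is JSON, a list of rows, each a list of 7 numbers: the shift along the tool's x, y, z in mm, then the turn, a rotation vector about the tool's x, y, z in degrees, then the opening, from 0 (shut) to 1 (fully open). A call has 1 to 12 rows; each row is the pose to reach, as a shift and turn from the pose commanded when the call began, along the tool's axes at that moment; what a row does not reach only later rows make up. A row lasts 1/8 s, in which the tool goes at most 62.5 mm and 10.7 degrees, less where a joint would pass 70% of its speed; a pose out of reach is approached as far as the arm can. A call with a gripper value outside its range is refused whole. The fingers move at their own pace and stop on an object; FORCE is the grip in N (left out, the last holds). Time passes only in rows, so rows that repeat a pose let the fingers close. It gives the time, the measured TCP pose, the force, the opening and the grip force at its end, in the units of the state.
- observe(): the state, without advancing time (a new reading comes with each control period).
- read_camera(name): name is "scene" or "top" or "wrist"; returns a dict with "image" (420x560x3 uint8, blue, green, red), "range_z" (420x560 float32, m along the optical axis (not along the pixel's ray), 0 where there is no reading), "vertical_fov" (degrees; the focal length in pixels is half the picture's height over the tangent of half this angle, whatever the lens; pixels are square), "cx", "cy" (the principal point, pixels), "k1" (the pictures are not rectified: a ray, as slopes to the right and down, at radius r is drawn at 1 + k1 r^2 times it, then the intrinsics apply), "cam_to_world" (4x4, takes a point from camera to world coordinates). Camera axes: x right, y up, looking along -z (the intrinsics and any distortion apply to the point x, -y, -z); pixel columns grow to the right and rows downward; lengths in m; the calibration is good to about 2 mm. A picture is of the moment at which its call begins.
- hand_in(): hands the job in; it is judged then, once.
Trained networks look in a picture, given as the dict that the camera call returned (one of the last four; its "shot" number tells which), for a name from the list of things; names that differ only in an ending like _2 or _b are one class to them, and where a whole thing is asked for, a point or a joint stands for the part that bears it (a point fixed in the world has none). Each returns a list of dicts, best first, with "conf" (0 to 1); they miss things now and then, are a little off and sometimes report something else, mostly with a low value. They report only what shows in the picture. A call takes as long as a camera call. They do not tell look-alikes from the thing itself.
- outline_of(picture, query): "mask" (420x560 bool, what is visible of it) and "centre" ([column, row] in pixels, amid what is visible of it).
The state is a dict: "clock": time; "joint_pos": joint angles; "joint_vel": joint speeds; "joint_efforts": joint torques, N m; "tool_pos": TCP position; "eef_rot": TCP orientation; "contact_force": force on the tool from outside, world axes, zero at the start; "moment": the same for the moment, N m; "finger_gap": finger opening in m; "grip_force": force on a finger pad.
Only numpy, scipy, OpenCV 4.12 (cv2) and the standard library are available. Lean on these libraries where they do the work, as an engineer would, in place of code of your own. Each camera call takes 0.05 s, during which the arm holds its last target. There are 200 camera calls.

TASK

Put the red marker from the pen cup away in the desk tray: lay it flat beside the black marker, in whichever long compartment the black one is, then slide the clear cover fully to that end so that it closes over both markers. Leave the slide mailer in the other compartment and the blue pen in the cup, with the cup standing, and do not disturb the bottle and the blower that stand beside the tray.

Things in the scene. Friction and masses are not known exactly. Their poses are not given: they have to be found in the camera images.
- tray: fixed grey desk tray, 140 x 370 x 34 mm (x, y, z), origin under its centre. Floor 4 mm thick; side walls 5 mm thick, 34 mm high; end walls and two dividers 4 mm thick, 32-33 mm high. Along its y: a long compartment (130 x 152 mm inside), a small middle one (130 x 50 mm, a small blue box fixed in it), a second long one like the first; 31 mm deep below the cover
- bay_left (a point): centre of the floor of the tray's +y long compartment, 105 mm from the tray's origin along y and 4 mm above it, axes as the tray's
- bay_right (a point): centre of the floor of the tray's -y long compartment, 105 mm from the tray's origin along -y and 4 mm above it, axes as the tray's
- cover (a joint): clear cover, 158 mm long and 147 mm wide, that slides along the tray's y on its side walls, friction about 2 N: 0 = fully over the +y compartment, 0.212 m = fully over the -y compartment (it moves towards the tray's -y as the value grows); in between it covers the middle and parts of the others. Its top is 38 mm above the tray's origin
- cover_bar (a point): centre of the black grip bar on the middle of the cover: 70 mm (tray x) by 14 mm (tray y), standing 22 mm above the cover's top; this point is 49 mm above the tray's origin, 11 mm below the bar's top
- red_marker: red marker, 132 mm long, 15 mm thick, 20 g; stands leaning in the pen cup at the start. Its length is its own y axis; the origin lies on its surface at half length, on its -z side, 7.5 mm from the axis; at the start +y is the upper end
- red_mid (a point): middle of the red marker, on its axis; axes as the marker's
- black_marker: marker with white barrel and black cap, 138 mm long, 17 mm thick, lying in one of the tray's two long compartments; length = its y; origin on its surface at half length, 8.5 mm from the axis
- black_mid (a point): middle of the black marker, on its axis
- slide_mailer: flat white plastic slide mailer, 37 x 84 x 13 mm, lying in the tray's other long compartment; origin at its underside's centre
- mailer_mid (a point): middle of the slide mailer
- pen_cup: round dark steel pen cup, 66 mm outside diameter, wall 3 mm, 85 mm high, inner floor 6 mm up, 0.45 kg, loose; origin under its centre; its z is up. The red marker and the blue pen stand in it, side by side about 21 mm apart, leaning the same way (towards the cup's own x) on the rim
- blue_pen: blue pen, 142 mm long, 10 mm thick, leaning in the pen cup; length = its y; origin at half length on its surface
- pen_mid (a point): middle of the blue pen, on its axis
- lens_cleaner: small clear pump bottle, 35 mm wide, 108 mm high, standing on the desk; origin under its centre; not to be disturbed
- lens_blower: black rubber lens blower with a red nozzle, 60 mm wide, 105 mm high; origin under its centre; not to be disturbed
Things that resemble listed ones, but are neither listed nor needed, are in the scene too. Leave any turquoise look-alike of the pen_cup alone.

How it is judged:
At the end, for the whole second after the job is handed in: Red marker lies flat on the floor of the compartment where the black marker lay and still lies, the cover is within 6 mm of that end, the mailer lies in the other compartment, the blue pen leans in the cup, the cup stands upright on the desk, all at rest (((y of black_mid in the frame of bay_left between -0.02 and 0.02 m and y of red_mid in the frame of bay_left between -0.02 and 0.02 m and y of mailer_mid in the frame of bay_right between -0.045 and 0.045 m and value of joint cover below 0.006 m) or (y of black_mid in the frame of bay_right between -0.02 and 0.02 m and y of red_mid in the frame of bay_right between -0.02 and 0.02 m and y of mailer_mid in the frame of bay_left between -0.045 and 0.045 m and value of joint cover above 0.206 m)) and z of red_mid in the frame of bay_left between 0 and 0.012 m and x of red_mid in the frame of tray between -0.062 and 0.062 m and z of black_mid in the frame of bay_left between 0 and 0.012 m and x of black_mid in the frame of tray between -0.062 and 0.062 m and z of mailer_mid in the frame of bay_left between 0 and 0.012 m and x of mailer_mid in the frame of tray between -0.062 and 0.062 m and distance of each of black_mid, mailer_mid from where it was at the start of the episode below 0.15 m and linear speed of each of red_marker, blue_pen below 0.02 m/s and angle between pen_cup's own z axis and vertical below 0.1 rad and height (world z) of pen_cup below 0.01 m and horizontal distance between pen_mid and pen_cup below 0.04 m and angle between pen_mid's own y axis and vertical below 0.8 rad); the robot touches nothing.
It fails at once if the pen cup is tipped over (angle between pen_cup's own z axis and vertical above 0.6 rad).
It fails at once if the bottle or the blower is pushed more than 3 cm or tipped over (distance of any of lens_cleaner, lens_blower from where it was at the start of the episode above 0.03 m or angle between any of lens_cleaner, lens_blower's own z axis and vertical above 0.5 rad).
It also fails if it takes over 72 s, if anything falls off the work surface, if the arm or the gripper's body presses on something with over 40 N, if the wrist force passes 120 N, or if a joint passes its speed limit or range.

## Working session

There is one attempt and no reset: what is moved stays moved. The work goes in short steps, Python scripts to look and compute and a shell command to move; the robot and the scene stay as the last step left them, time stands still between calls to the robot, and variables do not carry over. Pictures are saved under pics/ and viewed, at most 10 in all, crops included, and the job is handed in when it is done.

```bash
ls; mkdir -p pics; cat > h.py <<'E'
from station import *
import numpy as np, cv2
from scipy.spatial.transform import Rotation as R
def pts(p):
    h,w=p["range_z"].shape; f=h/2/np.tan(np.radians(p["vertical_fov"])/2)
    v,u=np.mgrid[0:h,0:w].astype(np.float64)
    K=np.array([[f,0,p["cx"]],[0,f,p["cy"]],[0,0,1]])
    s=cv2.undistortPoints(np.stack([u.ravel(),v.ravel()],1)[:,None],K,np.array([p["k1"],0,0,0.]))[:,0]
    z=p["range_z"].ravel().astype(float)
    c=np.stack([s[:,0]*z,-s[:,1]*z,-z,np.ones_like(z)],1)
    return (c@np.array(p["cam_to_world"]).T)[:,:3].reshape(h,w,3)
def st():
    o=observe(); print({k:np.round(o[k],3).tolist() for k in("clock","tool_pos","eef_rot","contact_force","finger_gap","grip_force")}); return o
E
python3 - <<'E'
from h import *
st(); a=read_camera("top"); b=read_camera("scene")
cv2.imwrite("pics/top1.png",a["image"]); cv2.imwrite("pics/sc1.png",b["image"])
for n,p in(("top",a),("scene",b)):
    P=pts(p); print(n,np.round(p["cam_to_world"],2).tolist())
    for q in("tray","cover","cover_bar","red_marker","black_marker","slide_mailer","pen_cup","blue_pen","lens_cleaner","lens_blower"):
        for d in outline_of(p,q)[:2]:
            m=d["mask"]&(p["range_z"]>0); X=P[m]
            if len(X): print(q,round(d["conf"],2),np.round(d["centre"]),m.sum(),np.round(np.median(X,0),3),np.round(np.percentile(X,[2,98],0),3).tolist())
E
```

```text
pics
{'clock': 0.0, 'tool_pos': [0.232, -0.607, 0.247], 'eef_rot': [-3.14, 0.0, 0.366], 'contact_force': [-0.614, -0.119, -0.172], 'finger_gap': 0.085, 'grip_force': 0.0}
top [[0.02, 0.99, -0.14, 0.36], [-1.0, 0.02, -0.01, 0.01], [-0.0, 0.14, 0.99, 1.24], [0.0, 0.0, 0.0, 1.0]]
tray 0.91 [253. 210.] 5699 [0.516 0.083 0.032] [[0.44, -0.083, -0.0], [0.583, 0.278, 0.046]]
cover 0.96 [281. 212.] 2577 [ 0.51  -0.006  0.038] [[0.44, -0.082, 0.033], [0.583, 0.068, 0.06]]
cover_bar 0.93 [284. 211.] 2570 [ 0.511 -0.007  0.038] [[0.441, -0.082, 0.033], [0.584, 0.068, 0.06]]
slide_mailer 0.78 [212. 213.] 316 [0.492 0.203 0.016] [[0.475, 0.161, 0.005], [0.509, 0.243, 0.022]]
pen_cup 0.71 [376. 193.] 536 [ 0.574 -0.294  0.032] [[0.539, -0.32, 0.001], [0.601, -0.257, 0.087]]
pen_cup 0.54 [381. 233.] 317 [ 0.448 -0.286  0.042] [[0.418, -0.308, 0.004], [0.471, -0.244, 0.087]]
blue_pen 0.58 [214. 215.] 286 [0.491 0.203 0.017] [[0.475, 0.161, 0.011], [0.508, 0.241, 0.022]]
lens_cleaner 0.43 [332. 166.] 181 [ 0.651 -0.155  0.064] [[0.64, -0.179, -0.002], [0.674, -0.142, 0.108]]
lens_blower 0.69 [164. 17
[... 783 characters left out ...]
arker 0.42 [295. 164.] 349 [ 0.653 -0.15   0.049] [[0.641, -0.185, 0.005], [0.694, -0.14, 0.104]]
slide_mailer 0.59 [265. 282.] 564 [0.492 0.206 0.015] [[0.475, 0.164, 0.005], [0.512, 0.245, 0.018]]
pen_cup 0.83 [382. 171.] 754 [ 0.441 -0.254  0.054] [[0.411, -0.452, -0.025], [0.511, -0.241, 0.086]]
pen_cup 0.28 [390. 160.] 63 [ 0.415 -0.25   0.109] [[0.401, -0.256, 0.082], [0.429, -0.243, 0.133]]
blue_pen 0.65 [390. 163.] 47 [ 0.415 -0.25   0.108] [[0.404, -0.255, 0.086], [0.428, -0.244, 0.131]]
lens_cleaner 0.79 [295. 164.] 376 [ 0.654 -0.15   0.048] [[0.641, -0.2, 0.0], [0.682, -0.14, 0.105]]
lens_blower 0.64 [180. 298.] 637 [0.597 0.359 0.049] [[0.58, 0.331, 0.014], [0.626, 0.38, 0.075]]
```

```bash
python3 - <<'E'
import cv2
a=cv2.imread("pics/top1.png")[130:290,130:430]; b=cv2.imread("pics/sc1.png")[110:230,250:450]
cv2.imwrite("pics/t1.png",cv2.resize(a,None,fx=2.6,fy=2.6)); cv2.imwrite("pics/s1.png",cv2.resize(b,None,fx=4,fy=4))
E
```

```text
(no output)
```

View pics/t1.png

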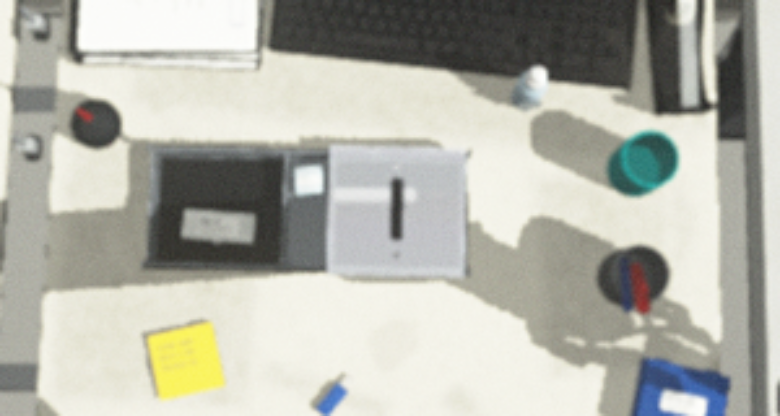

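View pics/s1.png

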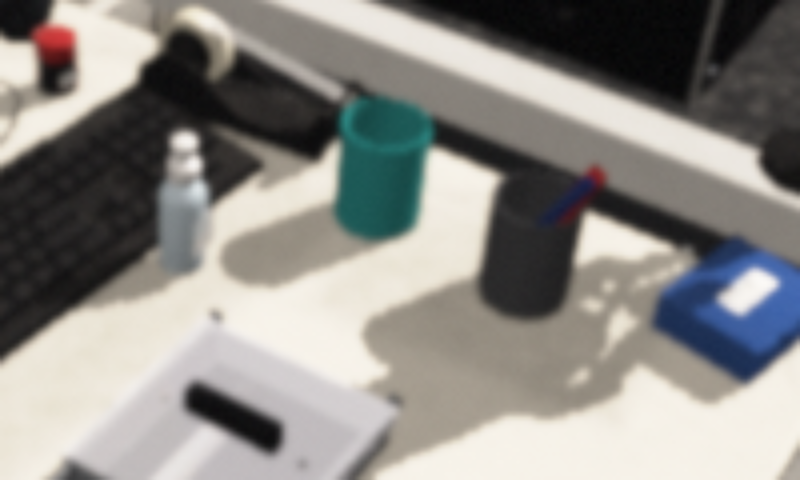

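The dark cup stands at about (0.45, -0.28), with red on its -y side leaning toward the robot. A white streak under the clear cover, near (375,195) in the top crop, puts the black marker in the -y bay. The mailer is in the open +y bay.

```bash
cat >> h.py <<'E'
def goto(pos,rpy=None):
    o=observe(); T=R.from_euler("xyz",o["eef_rot"]); p=np.array(o["tool_pos"])
    G=T if rpy is None else R.from_euler("xyz",rpy)
    print("shift mm",np.round(T.inv().apply(np.array(pos)-p)*1000,1),"turn deg",np.round((T.inv()*G).as_rotvec(degrees=True),1))
def rect(X):
    (c,s,a)=cv2.minAreaRect(X[:,:2].astype(np.float32)*1000); return np.round(c,1),np.round(s,1),round(a,2)
E
python3 - <<'E'
from h import *
for n in("top","scene"):
    p=read_camera(n); P=pts(p)
    X=P.reshape(-1,3); X=X[(p["range_z"].ravel()>0)]
    box=(X[:,0]>.42)&(X[:,0]<.61)&(X[:,1]>-.11)&(X[:,1]<.30)
    T=X[box]
    print(n,"tray",rect(T[(T[:,2]>.026)&(T[:,2]<.045)]))
    b=T[(T[:,2]>.05)&(T[:,2]<.07)]; print("bar",len(b),rect(b),np.median(b,0))
    c=X[(abs(X[:,0]-.448)<.06)&(abs(X[:,1]+.28)<.06)]
    print("cup top",rect(c[(c[:,2]>.078)&(c[:,2]<.09)]))
    # pens above the rim
    h=c[c[:,2]>.092]; print(len(h),np.round(h[np.argsort(-h[:,2])][::4],3).tolist())
goto([.511,-.007,.25],[np.pi,0,0])
E
```

```text
top tray (array([512.4,  97.8]), array([151.1, 376.8]), 0.03)
bar 111 (array([512.8,  -5.6]), array([69.3, 11.9]), 1.09) [ 0.51032769 -0.00574054  0.05938013]
cup top (array([ 441.5, -274.8]), array([62. , 64.3]), 78.17)
87 [[0.404, -0.246, 0.139], [0.399, -0.249, 0.134], [0.402, -0.252, 0.133], [0.399, -0.247, 0.131], [0.399, -0.264, 0.13], [0.407, -0.267, 0.129], [0.405, -0.265, 0.129], [0.405, -0.262, 0.128], [0.402, -0.265, 0.127], [0.397, -0.268, 0.127], [0.41, -0.265, 0.126], [0.41, -0.255, 0.123], [0.413, -0.256, 0.119], [0.414, -0.276, 0.116], [0.416, -0.254, 0.115], [0.419, -0.258, 0.11], [0.42, -0.273, 0.107], [0.423, -0.271, 0.104], [0.417, -0.252, 0.101], [0.423, -0.258, 0.099], [0.42, -0.281, 0.097], [0.426, -0.276, 0.093]]
scene tray (array([513.5,  97.4]), array([152.9, 379.6]), 0.19)
bar 167 (array([513.1,  -4.4]), array([68.9, 17.1]), 1.41) [ 0.51263589 -0.00183622  0.05821486]
cup top (array([ 444.1, -272.6]), array([63.5, 69.2]), 48.1)
89 [[0.401, -0.246, 0.135], [0.404, -0.254, 0.133], [0.401, -0.253, 0.131], [0.399, -0.268, 0.13], [0.404, -0.266, 0.129], [0.406, -0.265, 0.128], [0.402, -0.264, 0.127], [0.405, -0.276, 0.126], [0.399, -0.264, 0.125], [0.409, -0.243, 0.124], [0.414, -0.253, 0.122], [0.405, -0.247, 0.12], [0.401, -0.264, 0.118], [0.409, -0.245, 0.116], [0.403, -0.264, 0.114], [0.417, -0.247, 0.111], [0.412, -0.25, 0.108], [0.416, -0.247, 0.105], [0.41, -0.266, 0.103], [0.422, -0.255, 0.101], [0.415, -0.253, 0.098], [0.414, -0.264, 0.095], [0.418, -0.254, 0.093]]
shift mm [ 474.7 -460.7   -1.7] turn deg [-0.  0. 21.]
```

```bash
python3 -m handwheel '[[43,-42,0,0,0,2,1],[86,-84,0,0,0,4,1],[130,-126,0,0,0,6,1],[173,-168,0,0,0,8,1],[216,-209,0,0,0,10,1],[259,-251,0,0,0,12,1],[302,-293,0,0,0,14,1],[345,-335,0,0,0,16,1],[388,-377,0,0,0,18,1],[432,-419,0,0,0,20,1],[475,-461,0,0,0,21,1],[475,-461,0,0,0,21,1]]'; python3 - <<'E'
from h import *
goto([.5125,-.006,.058],[np.pi,0,0])
E
```

```text
clock: 2.7
tool_pos: [0.5124, -0.0012, 0.2486]
eef_rot: [-3.139, -0.001, 0.008]
contact_force: [0.1, -0.8, -0.6]
finger_gap: 0.0853
grip_force: 0.0
shift mm [ -0.2   5.3 190.6] turn deg [-0.1 -0.1  0.5]
```

```bash
python3 -m handwheel '[[0,3,50,0,0,0,0.6],[0,5,100,0,0,0.5,0.6],[0,5,150,0,0,0.5,0.6],[0,5,180,0,0,0.5,0.5],[0,5,190,0,0,0.5,0.5],[0,5,190,0,0,0.5,0],[0,5,190,0,0,0.5,0],[0,5,190,0,0,0.5,0],[0,5,190,0,0,0.5,0],[0,5,190,0,0,0.5,0]]' 25
```

```text
clock: 3.95
tool_pos: [0.5115, -0.0085, 0.0592]
eef_rot: [-3.138, -0.002, -0.006]
contact_force: [-0.0, 8.2, -6.6]
finger_gap: 0.013
grip_force: 27.6
```

```bash
python3 -m handwheel '[[0,-15,0,0,0,0,0],[0,-40,0,0,0,0,0],[0,-70,0,0,0,0,0],[0,-100,0,0,0,0,0],[0,-130,0,0,0,0,0],[0,-160,0,0,0,0,0],[0,-185,0,0,0,0,0],[0,-200,0,0,0,0,0],[0,-208,0,0,0,0,0],[0,-211,0,0,0,0,0],[0,-211,0,0,0,0,0]]'; 
```

```text
clock: 5.32
tool_pos: [0.5116, 0.2001, 0.0591]
eef_rot: [3.141, 0.002, -0.008]
contact_force: [-7.8, -0.5, 2.8]
finger_gap: 0.0133
grip_force: 29.1
```

```bash
python3 -m handwheel '[[0,0,0,0,0,0,0.5],[0,0,0,0,0,0,0.5],[0,0,0,0,0,0,0.5],[0,0,-40,0,0,0,0.5],[0,0,-100,0,0,0,0.5],[0,0,-160,0,0,0,0.5],[0,0,-190,0,0,0,0.5]]'; python3 - <<'E'
from h import *
goto([.385,-.265,.29],[np.pi,0,0])
goto([.31,-.245,.29],[np.pi,-0.5,0])
E
```

```text
clock: 6.2
tool_pos: [0.5146, 0.1999, 0.2522]
eef_rot: [-3.14, -0.005, -0.01]
contact_force: [-0.5, -0.3, -1.4]
finger_gap: 0.0428
grip_force: 0.0
shift mm [-124.7  466.1  -39.4] turn deg [-0.1 -0.3 -0.6]
shift mm [-199.9  446.8  -39.8] turn deg [ 0.  28.3 -0.6]
```

```bash
python3 -m handwheel '[[-8,45,-10,0,0,0,1],[-16,90,-20,0,0,0,1],[-24,135,-30,0,0,0,1],[-32,180,-40,0,0,0,1],[-40,225,-50,0,0,0,1],[-50,270,-60,0,0,0,1],[-60,315,-65,0,0,0,1],[-70,360,-70,0,0,0,1],[-80,410,-70,0,0,0,1],[-90,460,-70,0,0,0,1],[-90,460,-70,0,0,0,1]]'; python3 - <<'E'
from h import *
st(); w=read_camera("wrist"); t=read_camera("top"); print(np.round(w["cam_to_world"],2).tolist(),w["vertical_fov"])
cv2.imwrite("pics/w2.png",w["image"]); P=pts(w)
np.savez("w2.npz",P=P,im=w["image"])
for q in("red_marker","blue_pen","pen_cup"):
    for d in outline_of(w,q)[:2]:
        X=P[d["mask"]&(w["range_z"]>0)]; print(q,round(d["conf"],2),np.round(d["centre"]),len(X),np.round(np.percentile(X,[2,50,98],0),3).tolist())
Q=pts(t)
for q in("black_marker","slide_mailer","cover"):
    for d in outline_of(t,q)[:1]:
        X=Q[d["mask"]]; print(q,round(d["conf"],2),np.round(d["centre"]),rect(X),np.round(np.percentile(X,[2,50,98],0),3).tolist())
A=cv2.resize(t["image"][180:250,180:320],(800,400)); cv2.imwrite("pics/t2.png",A)
E
```

```text
clock: 7.58
tool_pos: [0.4172, -0.2639, 0.3184]
eef_rot: [3.14, 0.0, -0.017]
contact_force: [-0.2, 0.4, 0.0]
finger_gap: 0.0857
grip_force: 0.0
{'clock': 7.575, 'tool_pos': [0.417, -0.264, 0.318], 'eef_rot': [3.14, 0.0, -0.017], 'contact_force': [-0.227, 0.414, 0.029], 'finger_gap': 0.086, 'grip_force': 0.0}
[[-0.02, 0.96, 0.3, 0.49], [-1.0, -0.02, -0.0, -0.26], [0.0, -0.3, 0.96, 0.45], [0.0, 0.0, 0.0, 1.0]] 64.6534832719019
red_marker 0.98 [286. 177.] 887 [[0.401, -0.291, 0.023], [0.426, -0.276, 0.092], [0.456, -0.263, 0.133]]
red_marker 0.44 [269. 181.] 702 [[0.398, -0.273, 0.008], [0.424, -0.258, 0.097], [0.461, -0.246, 0.137]]
blue_pen 0.75 [271. 176.] 775 [[0.399, -0.275, 0.008], [0.427, -0.259, 0.091], [0.464, -0.246, 0.137]]
pen_cup 0.91 [283. 154.] 1770 [[0.413, -0.306, 0.007], [0.439, -0.282, 0.037], [0.474, -0.246, 0.088]]
pen_cup 0.63 [299.  32.] 3986 [[0.539, -0.318, 0.006], [0.58, -0.291, 0.026], [0.601, -0.259, 0.088]]
black_marker 0.82 [277. 202.] (array([472.6,  25. ]), array([126.2, 197.9]), 66.57) [[0.524, -0.067, 0.012], [0.532, 0.0, 0.019], [0.542, 0.064, 0.026]]
cover 0.63 [216. 209.] (array([493.8, 133.8]), array([326.3, 183.2]), 72.2) [[0.44, 0.124, 0.033], [0.511, 0.197, 0.038], [0.583, 0.275, 0.06]]
```

View pics/w2.png

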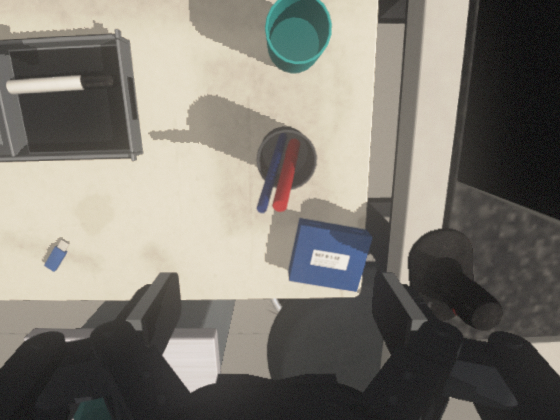

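View pics/t2.png

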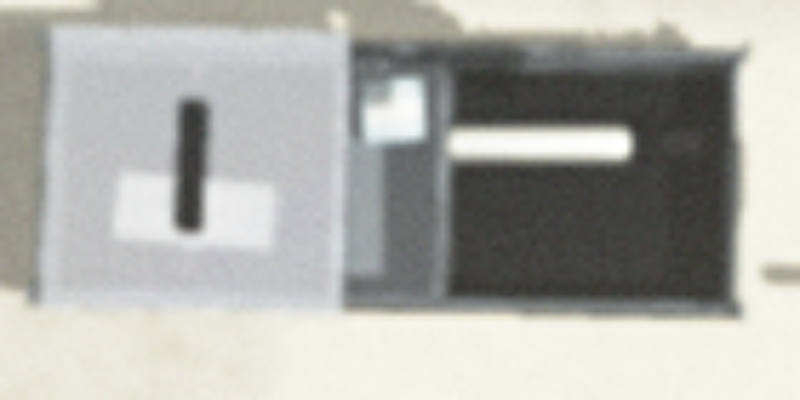

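The wrist view shows red's top end at about (281,205) and the blue pen to its left, about 20 mm away. Black lies in the -y bay at x≈0.533, and the cover is over the +y bay. I'll grip red from the -y side, with the jaws closing in the lean plane.

```bash
cat > fit.py <<'E'
from h import *
from scipy.optimize import least_squares
def fit(X,r,d0):
    c0=X.mean(0)-[0,0,r*.7]
    def f(q):
        d=np.array([q[3],q[4],1]);d/=np.linalg.norm(d); v=X-(c0+q[:3]); return np.append(np.linalg.norm(v-np.outer(v@d,d),axis=1)-r,.1*(v@d).mean())
    s=least_squares(f,[0,0,0,d0[0],d0[1]],loss="soft_l1",f_scale=.002); d=np.array([s.x[3],s.x[4],1]);d/=np.linalg.norm(d)
    c=c0+s.x[:3]; t=(X-c)@d
    return c,d,t,np.median(abs(s.fun))
if __name__=="__main__":
    w=read_camera("wrist"); P=pts(w)
    h=cv2.cvtColor(w["image"],cv2.COLOR_BGR2HSV)
    for q,r in(("red_marker",.0075),("blue_pen",.005)):
        m=outline_of(w,q)[0]["mask"]
        m=m&(((h[...,0]<12)|(h[...,0]>168)) if r>.006 else ((h[...,0]>100)&(h[...,0]<140)))&(h[...,1]>90)
        m=cv2.erode(m.astype(np.uint8),np.ones((2,2)))>0
        X=P[m&(w["range_z"]>0)]; X=X[(X[:,2]>.03)&(X[:,2]<.16)]
        c,d,t,e=fit(X,r,(-.45,.1))
        top=c+d*np.percentile(t,98)
        print(q,len(X),"dir",np.round(d,3),"top",np.round(top,4),"at z=.085",np.round(c+d*(.085-c[2])/d[2],4),"res",e)
        if r>.006:
            L=np.array([-d[2],0,d[0]]); cc=-L+np.dot(L,d)*d; cc/=np.linalg.norm(cc)  # closing dir in lean plane
            for th in(60,75):
                k=np.cross(cc,d) # perpendicular both
                k=k if k[1]>0 else -k
                a=-np.cos(np.radians(th))*d+np.sin(np.radians(th))*k
                M=np.stack([np.cross(cc,a),cc,a],1); rpy=R.from_matrix(M).as_euler("xyz")
                g=top-d*.026
                print(th,"grip",np.round(g,4),"a",np.round(a,2),"c",np.round(cc,2),"rpy",np.round(rpy,3))
                goto(g-a*.085,rpy); goto(g-a*.007,rpy)
E
python3 fit.py
```

```text
red_marker 773 dir [-0.392  0.17   0.904] top [ 0.4022 -0.2664  0.1308] at z=.085 [ 0.4221 -0.275   0.085 ] res 0.0002927846854030784
60 grip [ 0.4124 -0.2708  0.1073] a [ 0.25  0.77 -0.59] c [0.92 0.   0.4 ] rpy [ 2.546 -0.782  2.016]
shift mm [-27.7  77.1 161.1] turn deg [ 22.3  57.1 -93.1]
shift mm [ -8.3  17.  206.9] turn deg [ 22.3  57.1 -93.1]
75 grip [ 0.4124 -0.2708  0.1073] a [ 0.17  0.91 -0.38] c [0.92 0.   0.4 ] rpy [ 2.339 -0.984  2.282]
shift mm [-20.1  88.9 178.3] turn deg [ 35.2  68.2 -91.7]
shift mm [ -7.7  18.  208.3] turn deg [ 35.2  68.2 -91.7]fit.py:4: RuntimeWarning: Mean of empty slice.
  c0=X.mean(0)-[0,0,r*.7]
  ret = um.true_divide(
fit.py:6: RuntimeWarning: Mean of empty slice.
  d=np.array([q[3],q[4],1]);d/=np.linalg.norm(d); v=X-(c0+q[:3]); return np.append(np.linalg.norm(v-np.outer(v@d,d),axis=1)-r,.1*(v@d).mean())
  ret = ret.dtype.type(ret / rcount)
Traceback (most recent call last):
  File "fit.py", line 18, in <module>
    c,d,t,e=fit(X,r,(-.45,.1))
            ~~~^^^^^^^^^^^^^^^
  File "fit.py", line 7, in fit
    s=least_squares(f,[0,0,0,d0[0],d0[1]],loss="soft_l1",f_scale=.002); d=np.array([s.x[3],s.x[4],1]);d/=np.linalg.norm(d)
ValueError: Residuals are not finite in the initial point.
```

```bash
python3 -m handwheel '[[-2,8,5,1.9,4.8,-7.8,1],[-5,16,10,3.7,9.5,-15.5,1],[-7,24,15,5.6,14.3,-23.3,1],[-9,32,20,7.4,19,-31,1],[-12,40,25,9.3,23.8,-38.8,0.55],[-14,48,30,11.1,28.5,-46.5,0.55],[-16,56,35,13,33.3,-54.3,0.55],[-19,64,40,14.9,38.1,-62.1,0.55],[-21,72,45,16.7,42.8,-69.8,0.55],[-23,80,50,18.6,47.6,-77.6,0.55],[-26,85,55,20.4,52.3,-85.3,0.55],[-28,90,60,22.3,57.1,-93.1,0.55]]'; python3 - <<'E'
from h import *
a=np.array([.25,.77,-.59]); a/=np.linalg.norm(a);g=np.array([.4124,-.2708,.1073]); r=[2.546,-.782,2.016]
print(observe()["joint_pos"]); goto(g-a*.085,r); goto(g-a*.007,r)
E
```

```text
clock: 9.62
tool_pos: [0.3896, -0.3501, 0.2579]
eef_rot: [2.542, -0.782, 2.022]
contact_force: [-0.1, -0.1, -0.1]
finger_gap: 0.0466
grip_force: 0.0
[ 1.10259288  0.60820896 -0.11265988  1.65946012 -0.62614305  1.56843046
  1.42047052]
shift mm [-62.4 -38.8  70. ] turn deg [ 0.  -0.1  0.2]
shift mm [-62.5 -39.3 148. ] turn deg [ 0.  -0.1  0.2]
```

```bash
python3 -m handwheel '[[-30,-20,35,0,0,0,0.55],[-62,-39,70,0,0,0,0.55],[-62,-39,85,0,0,0,0.55],[-62,-39,85,0,0,0,0.55]]'; python3 - <<'E'
from h import *
from fit import fit
w=read_camera("wrist"); cv2.imwrite("pics/w3.png",w["image"]); P=pts(w)
m=outline_of(w,"red_marker")
print([(round(k["conf"],2),k["centre"]) for k in m])
X=P[(cv2.erode(m[0]["mask"].astype(np.uint8),np.ones((4,4)))>0)&(w["range_z"]>0)]; X=X[(X[:,2]>.03)&(X[:,2]<.16)]
c,d,t,e=fit(X,.0075,(-.4,.17)); print(d,c+d*np.percentile(t,99),"z.085",c+d*(.085-c[2])/d[2],e)
a=np.array([.25,.77,-.59]); a/=np.linalg.norm(a); r=[2.546,-.782,2.016]
goto(np.array([.4124,-.2708,.1073])-a*.007,r)
E
```

```text
clock: 10.12
tool_pos: [0.3957, -0.3227, 0.15]
eef_rot: [2.544, -0.783, 2.019]
contact_force: [-0.2, -0.1, 0.6]
finger_gap: 0.0471
grip_force: 0.0
[(0.79, [275.7, 248.1]), (0.69, [309.4, 89.2])]
[-0.39540766  0.1646102   0.90363503] [ 0.40267444 -0.2661997   0.13078562] z.085 [ 0.42270906 -0.27454021  0.085     ] 0.0003169230845596776
shift mm [-1.3 -2.1 64.2] turn deg [0.1 0.1 0.1]
```

View pics/w3.png

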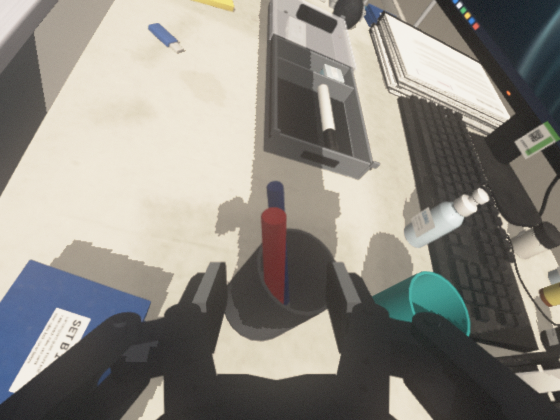

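The fit agrees: red at (275,245) lies between the fingers, with blue behind it.

```bash
python3 -m handwheel '[[-1,-2,25,0,0,0,0.55],[-1,-2,45,0,0,0,0.55],[-1,-2,58,0,0,0,0.55],[-1,-2,64,0,0,0,0.55],[-1,-2,64,0,0,0,0.55],[-1,-2,64,0,0,0,0],[-1,-2,64,0,0,0,0],[-1,-2,64,0,0,0,0],[-1,-2,64,0,0,0,0],[-1,-2,64,0,0,0,0]]' 30; python3 - <<'E'
from h import *
d=np.array([-.395,.165,.904]); o=st(); p=np.array(o["tool_pos"])
goto(p+d*.14); goto(p+d*.14+[0,0,.08])
E
```

```text
clock: 11.48
tool_pos: [0.41, -0.2757, 0.1104]
eef_rot: [2.545, -0.781, 2.016]
contact_force: [2.0, -2.2, 3.3]
finger_gap: 0.0142
grip_force: 33.3
{'clock': 11.475, 'tool_pos': [0.41, -0.276, 0.11], 'eef_rot': [2.545, -0.781, 2.016], 'contact_force': [1.989, -2.232, 3.283], 'finger_gap': 0.014, 'grip_force': 33.272}
shift mm [120.8  -0.2 -70.8] turn deg [0. 0. 0.]
shift mm [ 177.2   31.7 -117.7] turn deg [0. 0. 0.]
```

```bash
python3 -m handwheel '[[10,0,-6,0,0,0,0],[30,0,-18,0,0,0,0],[52,0,-30,0,0,0,0],[75,0,-44,0,0,0,0],[98,0,-57,0,0,0,0],[121,0,-71,0,0,0,0],[150,16,-95,0,0,0,0],[177,32,-118,0,0,0,0],[177,32,-118,0,0,0,0]]'; python3 - <<'E'
from h import *
st()
w=read_camera("wrist"); s=read_camera("scene")
cv2.imwrite("pics/w4.png",np.hstack([cv2.resize(w["image"],(400,300)),cv2.resize(s["image"][90:300,190:470],(400,300))]))
# placing: closing axis = world x, tool x ~ +y tilted
th=np.radians(60)
m=np.array([0,1,0.]); k=np.array([0,0,-1.]); c=np.array([1,0,0.])
a=-np.cos(th)*m+np.sin(th)*k; M=np.stack([np.cross(c,a),c,a],1); rpy=R.from_matrix(M).as_euler("xyz"); print("rpy",rpy)
mid=np.array([.487,-.009,.0])           # marker middle
for z in(.2,.03,.02):
    g=mid+[0,.040,z]; print(z); goto(g-a*.007,rpy)
E
```

```text
clock: 12.6
tool_pos: [0.3546, -0.2529, 0.3191]
eef_rot: [2.546, -0.778, 2.016]
contact_force: [-0.2, 0.1, -1.1]
finger_gap: 0.0146
grip_force: 32.8
{'clock': 12.6, 'tool_pos': [0.355, -0.253, 0.319], 'eef_rot': [2.546, -0.778, 2.016], 'contact_force': [-0.186, 0.132, -1.051], 'finger_gap': 0.015, 'grip_force': 32.812}
rpy [3.14159265 0.52359878 1.57079633]
0.2
shift mm [ 65.2  77.9 319.1] turn deg [ 25.  -79.    4.4]
0.03
shift mm [-54.7  10.4 418.9] turn deg [ 25.  -79.    4.4]
0.02
shift mm [-61.7   6.4 424.8] turn deg [ 25.  -79.    4.4]
```

View pics/w4.png

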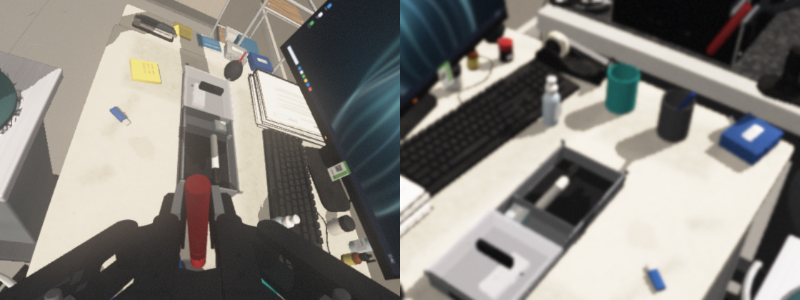

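Red is held, and blue is still in the standing cup. Next I swing the marker to horizontal over the bay.

```bash
python3 -m handwheel '[[6,7,28,2.3,-7.2,0.4,0],[12,14,57,4.5,-14.4,0.8,0],[18,21,86,6.8,-21.5,1.2,0],[24,28,115,9.1,-28.7,1.6,0],[30,35,145,11.4,-35.9,2,0],[36,42,175,13.6,-43.1,2.4,0],[42,50,205,15.9,-50.3,2.8,0],[48,57,235,18.2,-57.4,3.2,0],[54,64,265,20.5,-64.6,3.6,0],[60,71,295,22.7,-71.8,4,0],[65,78,319,25,-79,4.4,0],[65,78,319,25,-79,4.4,0]]'; cat > look.py <<'E'
from h import *
from fit import fit
import sys
st()
for n in("top","wrist","scene"):
    w=read_camera(n); cv2.imwrite("pics/l_%s.png"%n,w["image"]); P=pts(w)
    h=cv2.cvtColor(w["image"],cv2.COLOR_BGR2HSV)
    red=((h[...,0]<10)|(h[...,0]>170))&(h[...,1]>120)&(w["range_z"]>0)
    X=P[red]; X=X[(abs(X[:,0]-.5)<.1)&(abs(X[:,1])<.13)&(X[:,2]<.3)]
    if len(X)>20:
        u,sv,vt=np.linalg.svd(X-X.mean(0),full_matrices=False); t=(X-X.mean(0))@vt[0]; e=np.percentile(t,[1,99])
        print(n,len(X),"ends",np.round(X.mean(0)+e[0]*vt[0],3),np.round(X.mean(0)+e[1]*vt[0],3))
E
python3 look.py
```

```text
clock: 14.2
tool_pos: [0.4868, 0.0408, 0.2008]
eef_rot: [-3.131, 0.522, 1.589]
contact_force: [-0.7, -0.9, -0.5]
finger_gap: 0.0146
grip_force: 32.8
{'clock': 14.2, 'tool_pos': [0.487, 0.041, 0.201], 'eef_rot': [-3.131, 0.522, 1.589], 'contact_force': [-0.714, -0.916, -0.537], 'finger_gap': 0.015, 'grip_force': 32.756}
top 278 ends [ 0.488 -0.07   0.179] [0.485 0.053 0.215]
wrist 3591 ends [0.486 0.059 0.202] [ 0.487 -0.066  0.205]
scene 158 ends [ 0.49  -0.071  0.194] [0.469 0.086 0.23 ]
```

```bash
python3 -m handwheel '[[15,-1,28,0,0,0,0],[35,-2,62,0,0,0,0],[55,-2,100,0,0,0,0],[70,-2,128,0,0,0,0],[78,-2,143,0,0,0,0],[82,-2,150,0,0,0,0],[83,-2,152,0,0,0,0]]'; python3 look.py
```

```text
clock: 15.22
tool_pos: [0.4867, 0.0285, 0.0344]
eef_rot: [3.139, 0.525, 1.567]
contact_force: [0.1, -1.3, 2.9]
finger_gap: 0.0142
grip_force: 32.6
{'clock': 15.225, 'tool_pos': [0.487, 0.028, 0.034], 'eef_rot': [3.139, 0.525, 1.567], 'contact_force': [0.101, -1.33, 2.886], 'finger_gap': 0.014, 'grip_force': 32.623}
top 236 ends [0.486 0.045 0.035] [ 0.486 -0.08   0.035]
wrist 4101 ends [0.486 0.05  0.033] [ 0.485 -0.058  0.044]
scene 246 ends [ 0.493 -0.086  0.023] [0.477 0.084 0.049]
```

```bash
python3 -m handwheel '[[4.5,-1,-6,0,0,0,0],[9.5,-1,-6,0,0,0,0],[13,-1,0,0,0,0,0],[13,-1,0,0,0,0,0],[13,-1,0,0,0,0,0]]'; python3 look.py
```

```text
clock: 16.0
tool_pos: [0.4852, 0.0409, 0.0266]
eef_rot: [3.141, 0.524, 1.57]
contact_force: [0.5, 1.0, -1.1]
finger_gap: 0.0144
grip_force: 32.4
{'clock': 16.0, 'tool_pos': [0.485, 0.041, 0.027], 'eef_rot': [3.141, 0.524, 1.57], 'contact_force': [0.506, 0.957, -1.065], 'finger_gap': 0.014, 'grip_force': 32.417}
top 251 ends [0.485 0.057 0.026] [ 0.483 -0.074  0.027]
wrist 3259 ends [0.485 0.061 0.029] [ 0.484 -0.048  0.034]
scene 261 ends [ 0.494 -0.084  0.013] [0.471 0.095 0.052]
```

Level, with the middle at about y=-0.007. Release and back out along the tool axis.

```bash
python3 -m handwheel '[[0,0,0,0,0,0,0.35],[0,0,0,0,0,0,0.35],[0,0,0,0,0,0,0.35],[0,0,-15,0,0,0,0.35],[0,0,-40,0,0,0,0.35],[0,0,-85,0,0,0,0.35],[0,0,-140,0,0,0,0.35],[0,0,-190,0,0,0,0.35],[0,0,-220,0,0,0,0.35],[0,0,-220,0,0,0,0.35]]'; python3 look.py; python3 - <<'E'
from h import *
im=cv2.imread("pics/l_top.png")[170:260,170:320]; sc=cv2.imread("pics/l_scene.png")[130:330,190:440]
cv2.imwrite("pics/v5.png",np.vstack([cv2.resize(im,(480,288)),cv2.resize(sc,(380,300)).__class__(()) if 0 else cv2.copyMakeBorder(cv2.resize(sc,(375,300)),0,0,0,105,0)]))
goto([.512,.200,.2],[np.pi,0,0]); goto([.512,.200,.2],[np.pi,0,np.pi])
E
```

```text
clock: 17.4
tool_pos: [0.4857, 0.1536, 0.2201]
eef_rot: [3.135, 0.52, 1.57]
contact_force: [-0.4, -0.3, -0.5]
finger_gap: 0.03
grip_force: 0.0
{'clock': 17.4, 'tool_pos': [0.486, 0.154, 0.22], 'eef_rot': [3.135, 0.52, 1.57], 'contact_force': [-0.398, -0.294, -0.517], 'finger_gap': 0.03, 'grip_force': 0.0}
top 248 ends [0.483 0.061 0.014] [ 0.484 -0.069  0.017]
wrist 905 ends [ 0.484 -0.066  0.019] [0.485 0.057 0.02 ]
scene 323 ends [0.484 0.055 0.015] [ 0.486 -0.073  0.012]
shift mm [ 51.6  27.3 -10.3] turn deg [23.5 23.5 87.7]
shift mm [ 51.6  27.3 -10.3] turn deg [-23.6  23.6 -87.8]
```

View pics/v5.png

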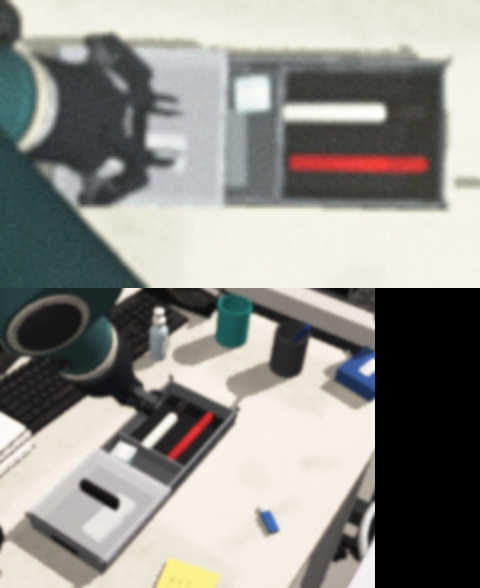

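Red lies flat beside black, and the cup and blue pen are fine. I go back to the bar.

```bash
python3 -m handwheel '[[5,3,-1,2.3,2.3,8.8,0.5],[10,5,-2,4.7,4.7,17.5,0.5],[15,8,-3,7,7,26.3,0.5],[21,11,-4,9.4,9.4,35.1,0.5],[26,14,-5,11.7,11.7,43.8,0.5],[31,16,-6,14.1,14.1,52.6,0.5],[36,19,-7,16.4,16.4,61.4,0.5],[41,22,-8,18.8,18.8,70.2,0.5],[46,25,-9,21.1,21.1,79,0.5],[52,27,-10,23.5,23.5,87.7,0.5],[52,27,-10,23.5,23.5,87.7,0.5],[52,27,-10,23.5,23.5,87.7,0.5]]'; python3 - <<'E'
from h import *
p=read_camera("scene"); X=pts(p)[p["range_z"]>0]
b=X[(X[:,2]>.05)&(X[:,2]<.065)&(abs(X[:,0]-.512)<.06)&(abs(X[:,1]-.2)<.04)]; print(len(b),np.median(b,0))
goto([.512,.2015,.059],[np.pi,0,0])
E
```

```text
clock: 19.05
tool_pos: [0.512, 0.2006, 0.1996]
eef_rot: [3.14, 0.0, 0.003]
contact_force: [0.0, -0.3, -0.2]
finger_gap: 0.0426
grip_force: 0.0
202 [0.51060817 0.20318829 0.05826812]
shift mm [-1.000e-01 -8.000e-01  1.407e+02] turn deg [0.  0.  0.1]
```

```bash
python3 -m handwheel '[[0,0,45,0,0,0,0.5],[0,0,90,0,0,0,0.5],[0,-1,125,0,0,0,0.5],[0,-1,140,0,0,0,0.5],[0,-1,140,0,0,0,0.5],[0,-1,140,0,0,0,0],[0,-1,140,0,0,0,0],[0,-1,140,0,0,0,0],[0,-1,140,0,0,0,0]]' 25; python3 -m handwheel '[[0,15,0,0,0,0,0],[0,40,0,0,0,0,0],[0,70,0,0,0,0,0],[0,100,0,0,0,0,0],[0,130,0,0,0,0,0],[0,160,0,0,0,0,0],[0,185,0,0,0,0,0],[0,200,0,0,0,0,0],[0,208,0,0,0,0,0],[0,212,0,0,0,0,0],[0,212,0,0,0,0,0]]'
```

```text
clock: 20.23
tool_pos: [0.5134, 0.2022, 0.0617]
eef_rot: [-3.141, -0.004, 0.0]
contact_force: [-0.8, -1.1, 7.5]
finger_gap: 0.0135
grip_force: 27.8
clock: 21.6
tool_pos: [0.5133, -0.0084, 0.0616]
eef_rot: [-3.139, -0.004, 0.001]
contact_force: [-1.1, 4.5, 9.8]
finger_gap: 0.0134
grip_force: 28.2
```

```bash
python3 -m handwheel '[[0,2,0,0,0,0,0],[0,4,0,0,0,0,0],[0,4,0,0,0,0,0]]'; python3 -m handwheel '[[0,0,0,0,0,0,0.5],[0,0,0,0,0,0,0.5],[0,0,0,0,0,0,0.5],[0,0,-40,0,0,0,0.5],[0,0,-90,0,0,0,0.5],[0,-50,-140,0,0,0,0.5],[0,-110,-170,0,0,0,0.5],[0,-170,-190,0,0,0,0.5],[0,-230,-190,0,0,0,0.5],[0,-230,-190,0,0,0,0.5]]';python3 look.py; python3 - <<'E'
from h import *
for n in("top","scene"):
    p=read_camera(n); X=pts(p)[p["range_z"]>0]
    b=X[(X[:,2]>.05)&(X[:,2]<.065)&(abs(X[:,0]-.512)<.06)&(abs(X[:,1])<.05)]; print(n,len(b),np.median(b,0),b[:,1].min(),b[:,1].max())
a=cv2.imread("pics/l_top.png")[150:270,160:420]; s=cv2.imread("pics/l_scene.png")[100:320,170:450]
cv2.imwrite("pics/v6.png",np.vstack([cv2.resize(a,(560,258)),cv2.resize(s,(560,330))]))
E
```

```text
clock: 21.98
tool_pos: [0.5133, -0.0086, 0.0616]
eef_rot: [-3.136, -0.004, 0.004]
contact_force: [-1.7, 14.2, 9.4]
finger_gap: 0.0135
grip_force: 28.1
clock: 23.22
tool_pos: [0.5111, 0.2209, 0.2508]
eef_rot: [-3.139, -0.002, 0.007]
contact_force: [0.3, -0.5, -1.7]
finger_gap: 0.0424
grip_force: 0.0
{'clock': 23.225, 'tool_pos': [0.511, 0.221, 0.251], 'eef_rot': [-3.139, -0.002, 0.007], 'contact_force': [0.302, -0.508, -1.689], 'finger_gap': 0.042, 'grip_force': 0.0}
top 113 [ 0.51106236 -0.0085899   0.05878395] -0.01487980712220692 -0.002097398649315114
scene 166 [ 0.51138273 -0.00450929  0.0579755 ] -0.01697193505757366 0.0001799766929838631
```

View pics/v6.png

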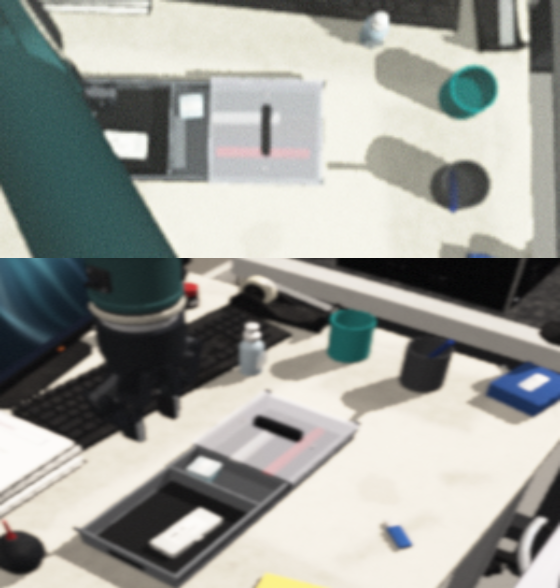

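The cover is hard against the -y stop (14 N reaction, no motion) over both markers. The mailer, cup, blue pen, bottle and blower are all in place.

```bash
python3 -c "
from station import *
print(hand_in())"
```

```text
the job is handed in; nothing more can be done
None
```

The job is handed in at about 23 s of the 72 s: the red marker lies flat beside the black one in the -y compartment with the cover against its stop, and nothing else was disturbed; the hand-in gave no verdict.

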